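# Put the brown reagent bottles away on their drip dishes

### The arm

A 6-joint arm with a two-finger parallel gripper is mounted at the origin on a cart in front of the work surface, level with it; the furniture and walls round the work are solid. World frame = base frame: x ahead of the robot, y to its left, z up, the work surface at z = 0. Lengths are in mm, angles in degrees, forces in N, time in s.
With the tool pointing down it reaches from about 300 to 850 mm from the base axis. Payload 4.2 kg.
Tool frame: the origin (TCP) lies midway between the tips of the shut fingers; the grasp point (between the pads) lies pinch_z behind it (pinch_z is the distance from the TCP to the grasp point, in mm); z points along the fingers, y is the line along which they close (so a half turn about z gives the same grasp; the last joint's range is limited). The gripper opens to 91 mm and grips with 3 to 60 N. Pads are 32 mm wide; open, the fingers measure 118 mm over their backs; the gripper's body (76 mm by 178 mm) begins 60 mm behind the grasp point.
Start: joints at [-67.323, 18.312, 89.639, -0, 72.044, -1.146], TCP at [232.26, -526.021, 213.976] pointing down, gripper open.
Joint ranges: [-177.97, 177.97], [-48.28, 115.42], [12.27, 149.76], [-77.06, 257.06], [2.81, 150.46], [-146.56, 146.56]. Speed limits (degrees/s): [147.25, 147.25, 180, 180, 180, 180].

### API

Orientations are given as [roll, pitch, yaw] about the fixed x, y, z axes, in that order (R = Rz(yaw) Ry(pitch) Rx(roll)).
In Python, from workcell import state, grab_frame, job_done, masks_of, landmark_of, pinch_z gives the robot as it stands. The module is installed in compiled form; this text tells all that it offers.
- The arm moves only by the tool move_arm, never from a script. Its argument "plan" is a list of rows, each an object of numbers: "x", "y", "z": the shift along the tool's x, y, z in mm; "rx", "ry", "rz": the turn, a rotation vector about the tool's x, y, z in rad. A call has 1 to 10 rows; each row shifts and turns the commanded pose from where the row before left it, along the tool's axes as they then stand; what a row does not reach is not made up. A row lasts 1/10 s, in which the tool goes at most 50 mm and 8.59 degrees, less where a joint would pass 70% of its speed; a pose out of reach is approached as far as the arm can. A call is refused whole if a number of a shift passes 50 or a number of a turn 0.15, either way. A call with a gripper value outside its range is refused whole. "grip" is the opening, from 0 (shut) to 1 (fully open), set as the call begins (left out, the last holds). The fingers move at their own pace and stop on an object; "squeeze" is the grip in N (left out, the last holds). Time passes only in rows, so rows that do not move let the fingers close. It gives the time, the measured TCP pose, the force, the opening and the grip force at its end, in the units of the state.
- state(): the state, without advancing time (a new reading comes with each control period).
- grab_frame(name): name is "scene" or "top" or "wrist"; returns a dict with "img" (420x560x3 uint8, red, green, blue), "z_map" (420x560 float32, mm along the optical axis (not along the pixel's ray), 0 where there is no reading), "fx", "fy", "cx", "cy" (pixels), "rvec" (rotation vector, rad) and "tvec" (3), from world to camera coordinates, as OpenCV has them. Camera axes: x right, y down, z forward; pixel columns grow to the right and rows downward; lengths in mm; the calibration is good to about 2 mm. A picture is of the moment at which its call begins.
- job_done(): hands the job in; it is judged then, once.
Trained networks look in the newest picture that a camera, given by its name, has taken for a name from the list of things; names that differ only in an ending like _2 or _b are one class to them, and where a whole thing is asked for, a point or a joint stands for the part that bears it (a point fixed in the world has none). Each returns a list of dicts, best first, with "p" (0 to 1); they miss things now and then, are a little off and sometimes report something else, mostly with a low value. They report only what shows in the picture. A call takes as long as a camera call. They do not tell look-alikes from the thing itself.
- masks_of(camera, label): "pixels" (420x560 bool, what is visible of it) and "box" ([centre column, centre row, width, height] in pixels, round what is visible of it).
- landmark_of(camera, label): "point" ([column, row] in pixels: a listed point, or the origin of a listed thing).
The state is a dict: "time_s": time; "qpos": joint angles; "qvel": joint speeds; "effort": joint torques, N m; "ee_pos": TCP position; "ee_rot": TCP orientation; "force": force on the tool from outside, world axes, zero at the start; "torque": the same for the moment, N m; "gripper_width": finger opening in mm; "gripper_force": force on a finger pad.
Only numpy, scipy, OpenCV 4.12 (cv2) and the standard library are available. Lean on these libraries where they do the work, as an engineer would, in place of code of your own. Each camera call takes 0.05 s, during which the arm holds its last target. There are 200 camera calls.

### The job

Stand each of the three brown glass bottles inside the steel drip dish of its own size: the smallest bottle in the smallest dish, the middle one in the middle dish, the largest in the largest dish. Set them down upright and gently, without tipping or dropping any, and leave the white bottle, the conical flask and the beaker where they stand.

Things in the scene. Friction and masses are not known exactly. Their poses are not given: they have to be found in the camera images.
- bottle_small: smallest brown glass bottle: a dropper bottle with a black rubber bulb, 102 mm high over all; round body 33 mm across up to about 55 mm, collar 24 mm across at 62 to 77 mm, bulb 13 mm across above; about 0.07 kg, rigid in one piece. Stands on the worktop. Origin: centre of its underside, z up along the bottle; its yaw means nothing
- bottle_medium: middle brown glass bottle: reagent bottle with a black cap, 118 mm high over all; round body 52 mm across with straight sides up to 78 mm (grip it there), then a shoulder sloping in to the cap, which is 27 mm across at 100 to 118 mm and fixed; about 0.21 kg. Stands on the worktop. Origin: centre of its underside, z up along the bottle; its yaw means nothing
- bottle_large: largest brown glass bottle: reagent bottle with a white cap, 145 mm high over all; round body 62 mm across with straight sides up to 96 mm (grip it there), then a shoulder sloping in to the cap, which is 32 mm across at 125 to 145 mm and fixed; about 0.31 kg. Stands on the worktop. Origin: centre of its underside, z up along the bottle; its yaw means nothing
- dish_small: smallest round stainless-steel drip dish with a rolled rim, 64 mm outside and 58 mm inside diameter, 12 mm high, floor 3 mm thick; fixed to the worktop. Origin: centre of its underside, z up; its yaw means nothing
- dish_medium: middle-sized round stainless-steel drip dish with a rolled rim, 82 mm outside and 76 mm inside diameter, 12 mm high, floor 3 mm thick; fixed to the worktop. Origin: centre of its underside, z up; its yaw means nothing
- dish_large: largest round stainless-steel drip dish with a rolled rim, 98 mm outside and 92 mm inside diameter, 12 mm high, floor 3 mm thick; fixed to the worktop. Origin: centre of its underside, z up; its yaw means nothing
- white_bottle: white plastic bottle with a blue cap, 58 mm across, 128 mm high, loose; to be left alone. Origin: centre of its underside, z up
- flask: small conical glass flask, 64 mm across the foot, 97 mm high, loose; to be left alone. Origin: centre of its underside, z up
- beaker: glass beaker, 74 mm across, 91 mm high, loose; to be left alone. Origin: centre of its underside, z up
Things that resemble listed ones, but are neither listed nor needed, are in the scene too. What is shaped like the bottle_small but turquoise is not meant.

How it is judged:
By the outcome, as a careful person would: the job done as asked, in the order asked, and still so for the second after the job is handed in, with the robot touching nothing.
It also fails if it takes over 99 s, if anything falls off the work surface, if the arm or the gripper's body presses on something with over 40 N, if the wrist force passes 120 N, or if a joint passes its speed limit or range.

## Working session

There is one attempt and no reset: what is moved stays moved. The work goes in short steps, Python scripts to look and compute and a tool call to move; the robot and the scene stay as the last step left them, time stands still between calls to the robot, and variables do not carry over. Pictures are saved under pics/ and viewed, at most 14 in all, crops included, and the job is handed in when it is done.

Besides the shell and the picture viewer there is one more tool, called after "Request:" as name([rows], argument=value, ...), one row to a line, values as JSON. move_arm: Moves the arm, as the interface text tells. Its arguments: {"type":"object","properties":{"plan":{"type":"array","items":{"type":"object","properties":{"x":{"type":"number"},"y":{"type":"number"},"z":{"type":"number"},"rx":{"type":"number"},"ry":{"type":"number"},"rz":{"type":"number"}}}},"grip":{"type":"number"},"squeeze":{"type":"number"}},"required":["plan"]}

```bash
mkdir -p pics; cat > h.py <<'E'
import numpy as np, cv2
from workcell import *
def cloud(f):
    R=cv2.Rodrigues(np.array(f["rvec"],float))[0]; t=np.array(f["tvec"],float).reshape(3)
    v,u=np.mgrid[:420,:560]; z=f["z_map"]
    P=np.stack([(u-f["cx"])/f["fx"]*z,(v-f["cy"])/f["fy"]*z,z],-1)
    W=(P-t)@R
    W[z==0]=np.nan
    return W
def save(f,n): cv2.imwrite("pics/"+n,f["img"][:,:,::-1])
E
python3 - <<'E'
from h import *
s=state(); print(s, pinch_z if not callable(pinch_z) else pinch_z())
for c in ("scene","top"):
    f=grab_frame(c); save(f,c+"0.png"); W=cloud(f)
    for l in ("bottle_small","bottle_medium","bottle_large","dish_small","dish_medium","dish_large","white_bottle","flask","beaker"):
        for m in masks_of(c,l)[:4]:
            if m["p"]<.2: continue
            w=W[m["pixels"]]; w=w[~np.isnan(w[:,0])]
            if len(w)==0: continue
            lo,hi=np.percentile(w,3,axis=0),np.percentile(w,97,axis=0)
            print(c,l,round(m["p"],2),np.round(m["box"]),lo.round(),hi.round())
E
```

```text
{'time_s': 0.0, 'qpos': array([-6.73250175e+01,  1.83506892e+01,  8.97044428e+01, -1.02324226e-03,
        7.20439320e+01, -1.14577953e+00]), 'qvel': array([ 0.07238579, -0.03654178,  0.06114224, -0.03600311,  0.02481164,
       -0.02087913]), 'effort': array([-7.01549743e-04, -4.12462449e+01, -2.31973135e+01,  7.26164994e-02,
        4.59191320e-02, -1.67041508e-04]), 'ee_pos': array([ 232.03638681, -525.56552264,  213.14312536]), 'ee_rot': array([-1.79900936e+02, -1.00824824e-03,  2.38210774e+01]), 'force': array([ 0.50089479,  0.33540059, -0.13006665]), 'torque': array([-0.00759376,  0.01376724,  0.00608247]), 'gripper_force': 0.0, 'gripper_width': 91.37107015927826} 18.8
scene bottle_small 0.81 [137. 222.  18.  36.] [ 453. -316.    9.] [ 470. -287.   94.]
scene bottle_small 0.62 [166. 210.  18.  43.] [ 417. -255.    4.] [ 439. -224.   97.]
scene bottle_medium 0.64 [135. 270.  30.  47.] [ 598. -323.   11.] [ 629. -279.  117.]
scene dish_medium 0.59 [416. 215.  35.  52.] [589. 271.  11.] [629. 313. 127.]
scene dish_large 0.87 [391. 192.  23.  28.] [423. 289.   1.] [516. 338.  14.]

[... 466 characters left out ...]
 621. -277.  117.]
top bottle_large 0.93 [218. 243.  34.  33.] [434. 109.   7.] [488. 165. 145.]
top dish_small 0.57 [218. 183.  30.  29.] [591. 126.  -2.] [648. 181.  13.]
top dish_medium 0.94 [277. 182.  41.  31.] [584. -30.  -2.] [655.  43.  13.]
top dish_medium 0.21 [217. 181.  28.  29.] [592. 123.  -2.] [649. 180.  13.]
top dish_large 0.65 [154. 245.  40.  45.] [425. 250.  -2.] [511. 337.  12.]
top white_bottle 0.97 [151. 189.  29.  32.] [573. 272.  11.] [619. 316. 128.]
top flask 0.71 [340. 253.  28.  28.] [ 424. -172.   -2.] [ 482. -115.   97.]
top flask 0.52 [155. 246.  39.  42.] [424. 249.  -2.] [511. 338.  12.]
top beaker 0.57 [281. 243.  28.  38.] [433. -33.  -2.] [499.  31.  92.]
```

```bash
python3 - <<'E'
import cv2,numpy as np
a=cv2.imread("pics/scene0.png"); b=cv2.imread("pics/top0.png")
x=cv2.resize(a[170:310,100:450],None,fx=2.2,fy=2.1); y=cv2.resize(b[160:290,120:440],(x.shape[1],305))
cv2.imwrite("pics/v1.png",np.vstack([x,y])[:600]); 
z=cv2.resize(a[180:310,105:225],(550,596),interpolation=cv2.INTER_CUBIC); cv2.imwrite("pics/v2.png",z)
E
```

```text
(no output)
```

View pics/v1.png

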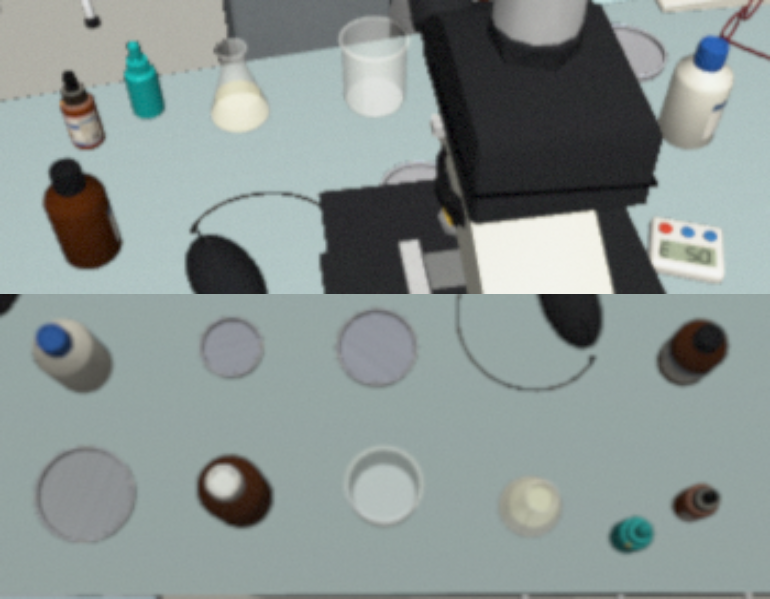

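View pics/v2.png

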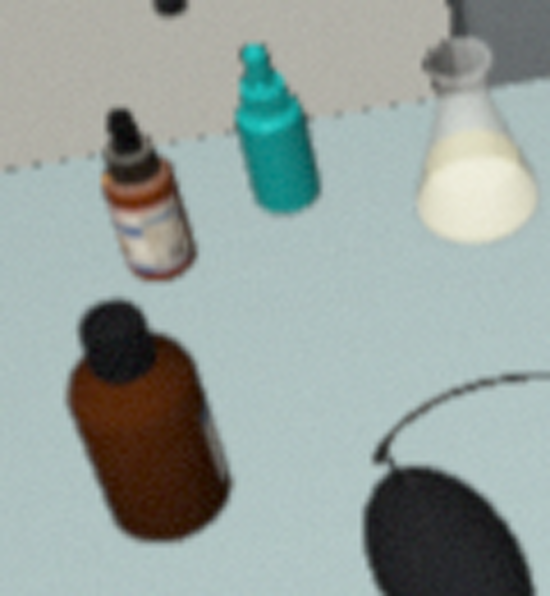

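View pics/top0.png

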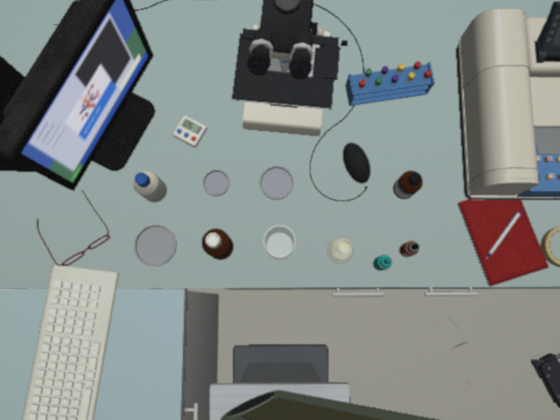

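Two things look like the small bottle: the brown one at top (411,250) / scene (137,222), and the turquoise one at top (384,262) / scene (166,210). The crop shows the first has a brown body, label and black bulb, so that is bottle_small. The medium bottle (black cap) is at top (408,185), and the large one (white cap) at (217,243). The dishes, small to large, are at (217,183), (277,182) and (155,245).

```bash
cat >> h.py <<'E'
from scipy.optimize import least_squares
def circ(P,r):
    P=P[:,:2]; c0=np.median(P,0)
    return least_squares(lambda c: np.hypot(*(P-c).T)-r,c0,loss="soft_l1",f_scale=1.).x
def crop(W,c,r,z0,z1):
    Q=W.reshape(-1,3); Q=Q[~np.isnan(Q[:,0])]
    return Q[(np.hypot(Q[:,0]-c[0],Q[:,1]-c[1])<r)&(Q[:,2]>z0)&(Q[:,2]<z1)]
E
python3 - <<'E'
from h import *
Ws={c:cloud(grab_frame(c)) for c in ("top","scene")}
for n,c,r,z0,z1 in [("s",(453,-298),16.5,8,52),("m",(605,-299),26,8,76),("l",(461,137),31,8,94)]:
    for k,W in Ws.items():
        P=crop(W,c,r+14,z0,z1)
        if len(P)<15: print(n,k,len(P)); continue
        x=circ(P,r); e=np.hypot(*(P[:,:2]-x).T)-r; print(n,k,len(P),x.round(1),e.std().round(1), (P[:,:2].mean(0)-x).round(0))
    P=crop(Ws["top"],c,45,(98 if n=="m" else 85 if n=="s" else 138),200); print("  cap top",P.mean(0).round(1))
for n,c,r in [("ds",(620,153),30.5),("dm",(620,7),39.5),("dl",(468,293),47.5)]:
    for k,W in Ws.items():
        P=crop(W,c,r+8,7,20); 
        if len(P)>15: print(n,k,len(P),circ(P,r).round(1),P[:,2].max().round(1))
        P=crop(W,c,r-6,-5,20); print("  floor z",np.median(P[:,2]).round(1) if len(P) else 0)
for c in ((421,-238),(453,-144),(466,0),(600,294)):
    P=crop(Ws["top"],c,45,60,300); print("other",c,P[:,2].max().round())
Q=np.vstack([W.reshape(-1,3) for W in Ws.values()]); Q=Q[~np.isnan(Q[:,0])]
for z0,z1 in ((5,60),(60,120),(120,200),(200,300),(300,450)):
    for y0 in range(-200,320,80):
        S=Q[(Q[:,2]>z0)&(Q[:,2]<z1)&(Q[:,1]>y0)&(Q[:,1]<y0+80)&(Q[:,0]>665)]
        print(z0,y0,np.percentile(S[:,0],1).round() if len(S) else None,end=" | ")
    print()
S=Q[(Q[:,2]>5)&(abs(Q[:,1])<400)&(Q[:,0]<950)&(Q[:,0]>560)]
print(Q[Q[:,1]<-350][:,2].max())
E
```

```text
s top 74 [ 453.6 -301.6] 0.5 [-4. 12.]
s scene 229 [ 453.2 -302.6] 1.0 [13.  2.]
  cap top [ 453.3 -300.4   96.3]
m top 196 [ 571.2 -268.6] 7.6 [ 17. -19.]
m scene 644 [ 602.4 -303.1] 0.8 [20.  4.]
  cap top [ 601.3 -300.8  113.3]
l top 138 [427.2  97.8] 9.5 [20. 23.]
l scene 0
  cap top [463.4 138.5 143.5]
ds top 127 [619.  152.2] 17.3
  floor z 2.4
  floor z 0
dm top 171 [618.5   5.5] 17.3
  floor z 2.0
dm scene 65 [618.9   4.7] 13.8
  floor z 2.9
dl top 224 [467.4 293.3] 16.2
  floor z 2.3
dl scene 97 [466.9 292.1] 13.5
  floor z 3.2
other (421, -238) 102.0
other (453, -144) 102.0
other (466, 0) 95.0
other (600, 294) 133.0
5 -200 666.0 | 5 -120 738.0 | 5 -40 743.0 | 5 40 700.0 | 5 120 716.0 | 5 200 711.0 | 5 280 704.0 | 
60 -200 820.0 | 60 -120 842.0 | 60 -40 843.0 | 60 40 959.0 | 60 120 None | 60 200 None | 60 280 784.0 | 
120 -200 802.0 | 120 -120 743.0 | 120 -40 748.0 | 120 40 757.0 | 120 120 None | 120 200 None | 120 280 777.0 | 
200 -200 None | 200 -120 823.0 | 200 -40 797.0 | 200 40 None | 200 120 None | 200 200 None | 200 280 762.0 | 
300 -200 None | 300 -120 704.0 | 300 -40 705.0 | 300 40 707.0 | 300 120 None | 300 200 None | 300 280 744.0 | 
393.6349961714268
```

```bash
python3 - <<'E'
from h import *
Ws={c:cloud(grab_frame(c)) for c in ("top","scene")}
Q=np.vstack([W.reshape(-1,3) for W in Ws.values()]); Q=Q[~np.isnan(Q[:,0])]
for x0,x1 in ((350,450),(450,540),(540,660),(660,750)):
    for z0,z1 in ((5,60),(60,120),(120,300),(300,500)):
        S=Q[(Q[:,0]>x0)&(Q[:,0]<x1)&(Q[:,2]>z0)&(Q[:,2]<z1)&(Q[:,1]<-335)]
        print(x0,z0,len(S),np.percentile(S[:,1],99).round() if len(S) else None,end=" | ")
    print()
W=Ws["top"]
for n,c,r,z in (("m",(602,-302),13.5,(102,125)),("l",(463,138),16,(128,150)),("mb",(602,-302),26,(8,74)),("lb",(463,138),31,(8,92))):
    P=crop(W,c,r+14,*z)[:,:2]; s=least_squares(lambda q:np.minimum(np.hypot(*(P-q).T)-r,(8 if 'b' in n else 0)),c,loss="soft_l1")
    print(n,len(P),s.x.round(1),((P.min(0)+P.max(0))/2).round(1))
E
```

```text
350 5 2169 -470.0 | 350 60 0 None | 350 120 0 None | 350 300 0 None | 
450 5 2779 -445.0 | 450 60 0 None | 450 120 0 None | 450 300 0 None | 
540 5 1735 -433.0 | 540 60 2234 -438.0 | 540 120 4841 -438.0 | 540 300 0 None | 
660 5 595 -438.0 | 660 60 1191 -439.0 | 660 120 5304 -440.0 | 660 300 0 None | 
m 123 [ 613.  -328.4] [ 601.9 -302.2]
l 174 [493.3 144.5] [463.6 138.1]
mb 185 [ 603.1 -302.5] [ 596.3 -295.3]
lb 133 [463.9 139.1] [457.1 136.4]
```

Request:
move_arm([
  {"rz": 0.139},
  {"rz": 0.139},
  {"rz": 0.138},
], grip=0.6, squeeze=15)

```text
schema error: expected keys x, y, z, rx, ry, rz
```

Request:
move_arm([
  {"x": 0, "y": 0, "z": 0, "rx": 0, "ry": 0, "rz": 0.139},
  {"x": 0, "y": 0, "z": 0, "rx": 0, "ry": 0, "rz": 0.139},
  {"x": 0, "y": 0, "z": 0, "rx": 0, "ry": 0, "rz": 0.138},
], grip=0.6, squeeze=15)

```text
time_s: 1.5
ee_pos: [232.3, -526.0, 214.0]
ee_rot: [180.0, -0.0, -0.3]
force: [-0.2, 1.4, 0.3]
gripper_width: 70.0
gripper_force: 0.0
```

Request:
move_arm([
  {"x": 10, "y": -10, "z": 0, "rx": 0, "ry": 0, "rz": 0},
  {"x": 25, "y": -25, "z": 0, "rx": 0, "ry": 0, "rz": 0},
  {"x": 30, "y": -30, "z": 0, "rx": 0, "ry": 0, "rz": 0},
  {"x": 30, "y": -30, "z": 0, "rx": 0, "ry": 0, "rz": 0},
  {"x": 30, "y": -30, "z": 0, "rx": 0, "ry": 0, "rz": 0},
  {"x": 30, "y": -30, "z": 0, "rx": 0, "ry": 0, "rz": 0},
  {"x": 30, "y": -30, "z": 0, "rx": 0, "ry": 0, "rz": 0},
  {"x": 20, "y": -20, "z": 0, "rx": 0, "ry": 0, "rz": 0},
  {"x": 12, "y": -12, "z": 0, "rx": 0, "ry": 0, "rz": 0},
  {"x": 4, "y": -7, "z": 0, "rx": 0, "ry": 0, "rz": 0},
])

```text
time_s: 2.5
ee_pos: [454.6, -300.0, 214.0]
ee_rot: [-180.0, -0.0, 0.3]
force: [-0.1, -0.6, -0.3]
gripper_width: 54.6
gripper_force: 0.0
```

Request:
move_arm([
  {"x": 0, "y": 0, "z": 0, "rx": 0, "ry": 0, "rz": 0},
  {"x": 0, "y": 0, "z": 0, "rx": 0, "ry": 0, "rz": 0},
  {"x": 0, "y": 0, "z": 0, "rx": 0, "ry": 0, "rz": 0},
])

```text
time_s: 2.8
ee_pos: [452.7, -302.7, 214.0]
ee_rot: [180.0, 0.0, -0.0]
force: [-0.1, -0.1, -0.4]
gripper_width: 55.0
gripper_force: 0.0
```

```bash
python3 - <<'E'
from h import *
f=grab_frame("wrist"); save(f,"w1.png"); W=cloud(f); print(state()["ee_pos"],state()["gripper_width"])
for m in masks_of("wrist","bottle_small")[:3]:
    w=W[m["pixels"]]; w=w[~np.isnan(w[:,0])]; print(m["p"],np.round(m["box"]),np.percentile(w,3,axis=0).round(),np.percentile(w,97,axis=0).round())
P=crop(W,(453.5,-302),30,85,115); print(P.min(0),P.max(0))
E
```

```text
[ 452.68377524 -302.73069186  214.00572804] 54.81294220209477
0.77 [226. 218.  36.  37.] [ 417. -255.    3.] [ 439. -228.   77.]
0.62 [279. 194.  30.  31.] [ 443. -316.   20.] [ 470. -289.   99.]
[ 448.16403653 -308.05076892   86.12515   ] [ 459.92147025 -296.24302124  102.56297665]
```

View pics/w1.png

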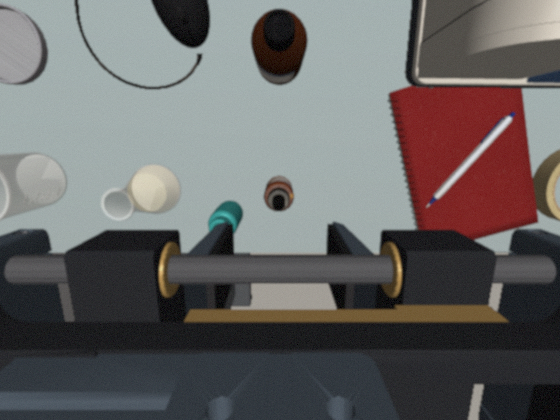

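The wrist view shows the brown bottle at (279,194), and the turquoise one at (226,218) to its left. The tool is centred over the brown one, so I'll descend.

Request:
move_arm([
  {"x": 1, "y": 0, "z": 15, "rx": 0, "ry": 0, "rz": 0},
  {"x": 0, "y": 0, "z": 30, "rx": 0, "ry": 0, "rz": 0},
  {"x": 0, "y": 0, "z": 35, "rx": 0, "ry": 0, "rz": 0},
  {"x": 0, "y": 0, "z": 35, "rx": 0, "ry": 0, "rz": 0},
  {"x": 0, "y": 0, "z": 30, "rx": 0, "ry": 0, "rz": 0},
  {"x": 0, "y": 0, "z": 20, "rx": 0, "ry": 0, "rz": 0},
  {"x": 0, "y": 0, "z": 12, "rx": 0, "ry": 0, "rz": 0},
  {"x": 0, "y": 0, "z": 8, "rx": 0, "ry": 0, "rz": 0},
  {"x": 0, "y": 0, "z": 0, "rx": 0, "ry": 0, "rz": 0},
  {"x": 0, "y": 0, "z": 0, "rx": 0, "ry": 0, "rz": 0},
])

```text
time_s: 3.9
ee_pos: [454.9, -302.6, 29.8]
ee_rot: [179.9, -0.1, -0.0]
force: [1.2, -0.0, 0.8]
gripper_width: 55.0
gripper_force: 0.0
```

Request:
move_arm([
  {"x": 0, "y": 0, "z": 0, "rx": 0, "ry": 0, "rz": 0},
  {"x": 0, "y": 0, "z": 0, "rx": 0, "ry": 0, "rz": 0},
  {"x": 0, "y": 0, "z": 0, "rx": 0, "ry": 0, "rz": 0},
  {"x": 0, "y": 0, "z": 0, "rx": 0, "ry": 0, "rz": 0},
  {"x": 0, "y": 0, "z": 0, "rx": 0, "ry": 0, "rz": 0},
  {"x": 0, "y": 0, "z": 0, "rx": 0, "ry": 0, "rz": 0},
  {"x": 0, "y": 0, "z": 0, "rx": 0, "ry": 0, "rz": 0},
], grip=0, squeeze=15)

```text
time_s: 4.6
ee_pos: [454.6, -302.2, 29.4]
ee_rot: [180.0, -0.0, -0.0]
force: [0.0, 1.4, 5.0]
gripper_width: 31.7
gripper_force: 15.0
```

Request:
move_arm([
  {"x": 0, "y": 0, "z": -4, "rx": 0, "ry": 0, "rz": 0},
  {"x": 0, "y": 0, "z": -10, "rx": 0, "ry": 0, "rz": 0},
  {"x": 0, "y": 0, "z": -18, "rx": 0, "ry": 0, "rz": 0},
  {"x": 0, "y": 0, "z": -25, "rx": 0, "ry": 0, "rz": 0},
  {"x": 0, "y": 0, "z": -25, "rx": 0, "ry": 0, "rz": 0},
  {"x": 0, "y": 0, "z": -22, "rx": 0, "ry": 0, "rz": 0},
  {"x": 0, "y": 0, "z": -16, "rx": 0, "ry": 0, "rz": 0},
  {"x": 0, "y": 0, "z": -10, "rx": 0, "ry": 0, "rz": 0},
  {"x": 2, "y": -6, "z": 0, "rx": 0, "ry": 0, "rz": 0},
  {"x": 6, "y": -16, "z": 0, "rx": 0, "ry": 0, "rz": 0},
])

```text
time_s: 5.6
ee_pos: [461.8, -280.2, 158.5]
ee_rot: [-180.0, 0.0, -0.1]
force: [0.0, 0.4, -1.4]
gripper_width: 31.8
gripper_force: 15.0
```

Request:
move_arm([
  {"x": 10, "y": -27, "z": 0, "rx": 0, "ry": 0, "rz": 0},
  {"x": 12, "y": -33, "z": 0, "rx": 0, "ry": 0, "rz": 0},
  {"x": 12, "y": -33, "z": 0, "rx": 0, "ry": 0, "rz": 0},
  {"x": 12, "y": -33, "z": 0, "rx": 0, "ry": 0, "rz": 0},
  {"x": 12, "y": -33, "z": 0, "rx": 0, "ry": 0, "rz": 0},
  {"x": 12, "y": -33, "z": 0, "rx": 0, "ry": 0, "rz": 0},
  {"x": 12, "y": -33, "z": 0, "rx": 0, "ry": 0, "rz": 0},
  {"x": 12, "y": -33, "z": 0, "rx": 0, "ry": 0, "rz": 0},
  {"x": 12, "y": -33, "z": 0, "rx": 0, "ry": 0, "rz": 0},
  {"x": 12, "y": -33, "z": 0, "rx": 0, "ry": 0, "rz": 0},
])

```text
time_s: 6.6
ee_pos: [579.8, 45.7, 157.6]
ee_rot: [180.0, 0.1, 0.0]
force: [0.9, -0.0, -0.8]
gripper_width: 31.7
gripper_force: 15.0
```

Request:
move_arm([
  {"x": 12, "y": -33, "z": 0, "rx": 0, "ry": 0, "rz": 0},
  {"x": 12, "y": -33, "z": 0, "rx": 0, "ry": 0, "rz": 0},
  {"x": 8, "y": -22, "z": 0, "rx": 0, "ry": 0, "rz": 0},
  {"x": 4, "y": -12, "z": 0, "rx": 0, "ry": 0, "rz": 0},
  {"x": 2, "y": -6, "z": 0, "rx": 0, "ry": 0, "rz": 0},
  {"x": 0, "y": 0, "z": 0, "rx": 0, "ry": 0, "rz": 0},
  {"x": 0, "y": 0, "z": 0, "rx": 0, "ry": 0, "rz": 0},
  {"x": 0, "y": 0, "z": 0, "rx": 0, "ry": 0, "rz": 0},
])

```text
time_s: 7.4
ee_pos: [618.1, 148.8, 159.0]
ee_rot: [180.0, 0.0, -0.1]
force: [-0.2, -0.0, -1.0]
gripper_width: 32.1
gripper_force: 15.0
```

Request:
move_arm([
  {"x": 1, "y": -3, "z": 8, "rx": 0, "ry": 0, "rz": 0},
  {"x": 0, "y": 0, "z": 18, "rx": 0, "ry": 0, "rz": 0},
  {"x": 0, "y": 0, "z": 25, "rx": 0, "ry": 0, "rz": 0},
  {"x": 0, "y": 0, "z": 25, "rx": 0, "ry": 0, "rz": 0},
  {"x": 0, "y": 0, "z": 20, "rx": 0, "ry": 0, "rz": 0},
  {"x": 0, "y": 0, "z": 12, "rx": 0, "ry": 0, "rz": 0},
  {"x": 0, "y": 0, "z": 6, "rx": 0, "ry": 0, "rz": 0},
  {"x": 0, "y": 0, "z": 3, "rx": 0, "ry": 0, "rz": 0},
  {"x": 0, "y": 0, "z": 1, "rx": 0, "ry": 0, "rz": 0},
  {"x": 0, "y": 0, "z": 0, "rx": 0, "ry": 0, "rz": 0},
])

```text
time_s: 8.4
ee_pos: [620.0, 153.0, 41.7]
ee_rot: [-180.0, -0.1, -0.0]
force: [0.5, -0.8, -2.0]
gripper_width: 31.9
gripper_force: 15.0
```

Request:
move_arm([
  {"x": 0, "y": 0, "z": 1, "rx": 0, "ry": 0, "rz": 0},
  {"x": 0, "y": 0, "z": 1, "rx": 0, "ry": 0, "rz": 0},
  {"x": 0, "y": 0, "z": 1, "rx": 0, "ry": 0, "rz": 0},
  {"x": 0, "y": 0, "z": 1, "rx": 0, "ry": 0, "rz": 0},
  {"x": 0, "y": 0, "z": 0, "rx": 0, "ry": 0, "rz": 0},
  {"x": 0, "y": 0, "z": 0, "rx": 0, "ry": 0, "rz": 0},
])

```text
time_s: 9.0
ee_pos: [619.4, 152.9, 36.9]
ee_rot: [180.0, 0.0, -0.0]
force: [0.2, -1.1, -1.7]
gripper_width: 31.8
gripper_force: 15.0
```

```bash
python3 - <<'E'
from h import *
s=state(); print(s["ee_pos"],s["force"])
f=grab_frame("top"); W=cloud(f); cv2.imwrite("pics/t2.png",cv2.resize(f["img"][140:230,170:260,::-1],(540,540)))
P=crop(W,(619,152),36,6,15); print(circ(P,30.5))
f=grab_frame("wrist"); save(f,"w2.png")
E
```

```text
[619.3980081  152.8974805   36.89803856] [ 0.24249151 -1.12764452 -1.69344954]
  return _methods._mean(a, axis=axis, dtype=dtype,
  ret = um.true_divide(
Traceback (most recent call last):
  File "h.py", line 14, in circ
    return least_squares(lambda c: np.hypot(*(P-c).T)-r,c0,loss="soft_l1",f_scale=1.).x
           ~~~~~~~~~~~~~^^^^^^^^^^^^^^^^^^^^^^^^^^^^^^^^^^^^^^^^^^^^^^^^^^^^^^^^^^^^^
ValueError: Initial guess is outside of provided bounds
```

```bash
python3 - <<'E'
from h import *
f=grab_frame("wrist"); save(f,"w2.png"); W=cloud(f)
for z in ((-3,1),(4,8),(9,16)):
    P=crop(W,(619,152),45,*z); print(z,len(P))
P=crop(W,(619,152),40,8,15)
d=np.hypot(P[:,0]-619,P[:,1]-152.2); print(np.histogram(d,8))
E
```

```text
(-3, 1) 3289
(4, 8) 32
(9, 16) 738
(array([ 50,   0,   0,   0,   0,   0, 277, 404]), array([15.48309438, 17.67945051, 19.87580664, 22.07216277, 24.26851891,
       26.46487504, 28.66123117, 30.8575873 , 33.05394343]))
```

View pics/w2.png

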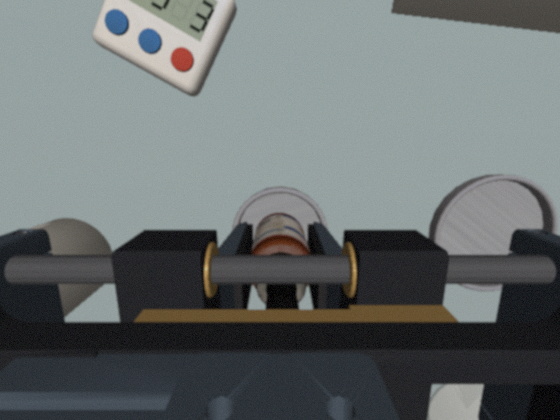

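Request:
move_arm([
  {"x": 0, "y": 0, "z": 1, "rx": 0, "ry": 0, "rz": 0},
  {"x": 0, "y": 0, "z": 1, "rx": 0, "ry": 0, "rz": 0},
  {"x": 0, "y": 0, "z": 1, "rx": 0, "ry": 0, "rz": 0},
  {"x": 0, "y": 0, "z": 0, "rx": 0, "ry": 0, "rz": 0},
  {"x": 0, "y": 0, "z": 0, "rx": 0, "ry": 0, "rz": 0},
])

```text
time_s: 9.6
ee_pos: [619.4, 152.9, 33.9]
ee_rot: [180.0, 0.0, -0.0]
force: [0.1, -0.1, -0.5]
gripper_width: 31.6
gripper_force: 15.0
```

The wrist view shows the held bottle centred over the small dish, around (280,220). The last millimetres go slowly.

Request:
move_arm([
  {"x": 0, "y": 0, "z": 0.5, "rx": 0, "ry": 0, "rz": 0},
  {"x": 0, "y": 0, "z": 0.5, "rx": 0, "ry": 0, "rz": 0},
  {"x": 0, "y": 0, "z": 0, "rx": 0, "ry": 0, "rz": 0},
  {"x": 0, "y": 0, "z": 0, "rx": 0, "ry": 0, "rz": 0},
  {"x": 0, "y": 0, "z": 0, "rx": 0, "ry": 0, "rz": 0},
])

```text
time_s: 10.1
ee_pos: [619.4, 152.9, 33.0]
ee_rot: [180.0, -0.0, -0.0]
force: [-0.2, -0.5, -1.2]
gripper_width: 32.0
gripper_force: 15.0
```

Request:
move_arm([
  {"x": 0, "y": 0, "z": 0.5, "rx": 0, "ry": 0, "rz": 0},
  {"x": 0, "y": 0, "z": 0, "rx": 0, "ry": 0, "rz": 0},
  {"x": 0, "y": 0, "z": 0, "rx": 0, "ry": 0, "rz": 0},
  {"x": 0, "y": 0, "z": 0, "rx": 0, "ry": 0, "rz": 0},
])

```text
time_s: 10.5
ee_pos: [619.5, 152.9, 32.5]
ee_rot: [180.0, -0.0, -0.0]
force: [-1.1, -0.4, 0.1]
gripper_width: 31.9
gripper_force: 15.0
```

Request:
move_arm([
  {"x": 0, "y": 0, "z": 0.5, "rx": 0, "ry": 0, "rz": 0},
  {"x": 0, "y": 0, "z": 0, "rx": 0, "ry": 0, "rz": 0},
  {"x": 0, "y": 0, "z": 0, "rx": 0, "ry": 0, "rz": 0},
  {"x": 0, "y": 0, "z": 0, "rx": 0, "ry": 0, "rz": 0},
])

```text
time_s: 10.9
ee_pos: [619.6, 153.0, 32.4]
ee_rot: [-180.0, -0.0, -0.0]
force: [-0.8, 0.3, 4.5]
gripper_width: 31.5
gripper_force: 15.0
```

Contact is at 4.5 N, so I'll open and retreat upward.

Request:
move_arm([
  {"x": 0, "y": 0, "z": 0, "rx": 0, "ry": 0, "rz": 0},
  {"x": 0, "y": 0, "z": 0, "rx": 0, "ry": 0, "rz": 0},
  {"x": 0, "y": 0, "z": 0, "rx": 0, "ry": 0, "rz": 0},
  {"x": 0, "y": 0, "z": 0, "rx": 0, "ry": 0, "rz": 0},
  {"x": 0, "y": 0, "z": 0, "rx": 0, "ry": 0, "rz": 0},
], grip=0.7)

```text
time_s: 11.4
ee_pos: [619.3, 152.8, 31.7]
ee_rot: [180.0, 0.0, -0.0]
force: [0.2, 0.2, -0.4]
gripper_width: 63.7
gripper_force: 0.0
```

Request:
move_arm([
  {"x": 0, "y": 0, "z": -6, "rx": 0, "ry": 0, "rz": 0},
  {"x": 0, "y": 0, "z": -15, "rx": 0, "ry": 0, "rz": 0},
  {"x": 0, "y": 0, "z": -30, "rx": 0, "ry": 0, "rz": 0},
  {"x": 0, "y": 0, "z": -35, "rx": 0, "ry": 0, "rz": 0},
  {"x": 0, "y": 0, "z": -35, "rx": 0, "ry": 0, "rz": 0},
  {"x": 0, "y": 0, "z": -30, "rx": 0, "ry": 0, "rz": 0},
  {"x": 0, "y": 5, "z": -15, "rx": 0, "ry": 0, "rz": 0},
  {"x": 0, "y": 15, "z": -4, "rx": 0, "ry": 0, "rz": 0},
  {"x": 0, "y": 25, "z": 0, "rx": 0, "ry": 0, "rz": 0},
  {"x": 0, "y": 30, "z": 0, "rx": 0, "ry": 0, "rz": 0},
])

```text
time_s: 12.4
ee_pos: [618.7, 76.9, 201.3]
ee_rot: [180.0, 0.1, 0.1]
force: [0.7, -0.3, -0.0]
gripper_width: 63.8
gripper_force: 0.0
```

Request:
move_arm([
  {"x": 0, "y": 40, "z": 0, "rx": 0, "ry": 0, "rz": 0},
  {"x": 0, "y": 40, "z": 0, "rx": 0, "ry": 0, "rz": 0},
  {"x": 0, "y": 40, "z": 0, "rx": 0, "ry": 0, "rz": 0},
  {"x": 0, "y": 40, "z": 0, "rx": 0, "ry": 0, "rz": 0},
  {"x": 0, "y": 40, "z": 0, "rx": 0, "ry": 0, "rz": 0},
  {"x": 0, "y": 40, "z": 0, "rx": 0, "ry": 0, "rz": 0},
  {"x": 0, "y": 40, "z": 0, "rx": 0, "ry": 0, "rz": 0},
  {"x": -4, "y": 40, "z": 0, "rx": 0, "ry": 0, "rz": 0},
  {"x": -4, "y": 30, "z": 0, "rx": 0, "ry": 0, "rz": 0},
  {"x": -4, "y": 15, "z": 0, "rx": 0, "ry": 0, "rz": 0},
], grip=1)

```text
time_s: 13.4
ee_pos: [605.7, -290.3, 200.6]
ee_rot: [-180.0, 0.1, -0.2]
force: [0.6, -0.1, -0.0]
gripper_width: 91.2
gripper_force: 0.0
```

Request:
move_arm([
  {"x": -2, "y": 10, "z": 0, "rx": 0, "ry": 0, "rz": 0},
  {"x": 0, "y": 0, "z": 0, "rx": 0, "ry": 0, "rz": 0},
  {"x": 0, "y": 0, "z": 0, "rx": 0, "ry": 0, "rz": 0},
  {"x": 0, "y": 0, "z": 0, "rx": 0, "ry": 0, "rz": 0},
])

```text
time_s: 13.8
ee_pos: [605.6, -295.7, 202.1]
ee_rot: [-180.0, -0.0, 0.1]
force: [-0.8, 0.4, 0.7]
gripper_width: 91.4
gripper_force: 0.0
```

```bash
python3 - <<'E'
from h import *
print(state()["ee_pos"])
f=grab_frame("top"); W=cloud(f)
P=crop(W,(619,152),25,85,130); print("small cap",P.mean(0) if len(P) else 0, P[:,2].max() if len(P) else 0)
W=cloud(grab_frame("wrist"))
P=crop(W,(602,-302),26,103,130); print("med cap",(P.min(0)+P.max(0))/2,P[:,2].max())
P=crop(W,(602,-302),40,8,76); print("med body",least_squares(lambda q:np.hypot(*(P[:,:2]-q).T)-26,(602,-302),loss="soft_l1").x, len(P))
cv2.imwrite("pics/t3.png",cv2.resize(f["img"][150:230,170:310,::-1],(770,440)))
E
```

```text
[ 605.60075002 -295.6872366   202.08372377]
small cap [616.87512617 151.88023353  97.91893894] 105.06607585175364
med cap [ 603.41747722 -302.65728648  111.18054657] 119.34304051512244
med body [ 602.81399539 -302.71605463] 292
```

View pics/t3.png

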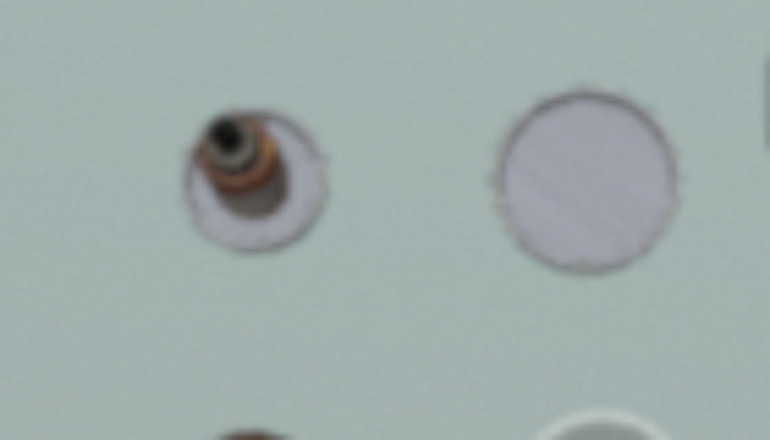

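The small bottle stands upright in the small dish at (250,170). The medium one is next.

Request:
move_arm([
  {"x": -2.5, "y": 7, "z": 0, "rx": 0, "ry": 0, "rz": 0},
  {"x": 0, "y": 0, "z": 10, "rx": 0, "ry": 0, "rz": 0},
  {"x": 0, "y": 0, "z": 25, "rx": 0, "ry": 0, "rz": 0},
  {"x": 0, "y": 0, "z": 30, "rx": 0, "ry": 0, "rz": 0},
  {"x": 0, "y": 0, "z": 30, "rx": 0, "ry": 0, "rz": 0},
  {"x": 0, "y": 0, "z": 30, "rx": 0, "ry": 0, "rz": 0},
  {"x": 0, "y": 0, "z": 18, "rx": 0, "ry": 0, "rz": 0},
  {"x": 0, "y": 0, "z": 9, "rx": 0, "ry": 0, "rz": 0},
  {"x": 0, "y": 0, "z": 3, "rx": 0, "ry": 0, "rz": 0},
  {"x": 0, "y": 0, "z": 0, "rx": 0, "ry": 0, "rz": 0},
])

```text
time_s: 14.9
ee_pos: [603.1, -304.3, 47.2]
ee_rot: [180.0, -0.0, -0.0]
force: [-0.4, 0.6, 0.1]
gripper_width: 91.0
gripper_force: 0.0
```

Request:
move_arm([
  {"x": 0, "y": 0, "z": 0, "rx": 0, "ry": 0, "rz": 0},
  {"x": 0, "y": 0, "z": 0, "rx": 0, "ry": 0, "rz": 0},
  {"x": 0, "y": 0, "z": 0, "rx": 0, "ry": 0, "rz": 0},
])

```text
time_s: 15.2
ee_pos: [603.2, -304.3, 47.9]
ee_rot: [180.0, -0.1, -0.0]
force: [-0.6, -0.6, 0.0]
gripper_width: 90.7
gripper_force: 0.0
```

Request:
move_arm([
  {"x": 0, "y": 0, "z": 0, "rx": 0, "ry": 0, "rz": 0},
  {"x": 0, "y": 0, "z": 0, "rx": 0, "ry": 0, "rz": 0},
  {"x": 0, "y": 0, "z": 0, "rx": 0, "ry": 0, "rz": 0},
  {"x": 0, "y": 0, "z": 0, "rx": 0, "ry": 0, "rz": 0},
  {"x": 0, "y": 0, "z": 0, "rx": 0, "ry": 0, "rz": 0},
  {"x": 0, "y": 0, "z": 0, "rx": 0, "ry": 0, "rz": 0},
  {"x": 0, "y": 0, "z": 0, "rx": 0, "ry": 0, "rz": 0},
  {"x": 0, "y": 0, "z": 0, "rx": 0, "ry": 0, "rz": 0},
], grip=0, squeeze=25)

```text
time_s: 16.0
ee_pos: [602.8, -303.7, 46.9]
ee_rot: [-180.0, 0.0, -0.0]
force: [0.4, 2.5, 1.4]
gripper_width: 51.3
gripper_force: 24.9
```

Request:
move_arm([
  {"x": 0, "y": 0, "z": -4, "rx": 0, "ry": 0, "rz": 0},
  {"x": 0, "y": 0, "z": -10, "rx": 0, "ry": 0, "rz": 0},
  {"x": 0, "y": 0, "z": -18, "rx": 0, "ry": 0, "rz": 0},
  {"x": 0, "y": 0, "z": -20, "rx": 0, "ry": 0, "rz": 0},
  {"x": 0, "y": 0, "z": -18, "rx": 0, "ry": 0, "rz": 0},
  {"x": 0, "y": -3, "z": -10, "rx": 0, "ry": 0, "rz": 0},
  {"x": 0, "y": -8, "z": 0, "rx": 0, "ry": 0, "rz": 0},
  {"x": 2, "y": -14, "z": 0, "rx": 0, "ry": 0, "rz": 0},
  {"x": 2, "y": -20, "z": 0, "rx": 0, "ry": 0, "rz": 0},
  {"x": 2, "y": -25, "z": 0, "rx": 0, "ry": 0, "rz": 0},
])

```text
time_s: 17.0
ee_pos: [608.3, -232.1, 125.7]
ee_rot: [-179.9, 0.1, -0.0]
force: [0.1, -0.8, -2.0]
gripper_width: 51.7
gripper_force: 24.9
```

Request:
move_arm([
  {"x": 2, "y": -28, "z": 0, "rx": 0, "ry": 0, "rz": 0},
  {"x": 2, "y": -28, "z": 0, "rx": 0, "ry": 0, "rz": 0},
  {"x": 2, "y": -28, "z": 0, "rx": 0, "ry": 0, "rz": 0},
  {"x": 2, "y": -28, "z": 0, "rx": 0, "ry": 0, "rz": 0},
  {"x": 2, "y": -28, "z": 0, "rx": 0, "ry": 0, "rz": 0},
  {"x": 0, "y": -28, "z": 0, "rx": 0, "ry": 0, "rz": 0},
  {"x": 0, "y": -25, "z": 0, "rx": 0, "ry": 0, "rz": 0},
  {"x": 0, "y": -20, "z": 0, "rx": 0, "ry": 0, "rz": 0},
  {"x": 0, "y": -14, "z": 0, "rx": 0, "ry": 0, "rz": 0},
  {"x": 0, "y": -8, "z": 0, "rx": 0, "ry": 0, "rz": 0},
])

```text
time_s: 18.0
ee_pos: [618.1, 3.1, 126.3]
ee_rot: [-180.0, 0.1, 0.1]
force: [0.5, -0.3, -2.3]
gripper_width: 51.7
gripper_force: 24.9
```

Request:
move_arm([
  {"x": 0, "y": -3, "z": 0, "rx": 0, "ry": 0, "rz": 0},
  {"x": 0, "y": 0, "z": 0, "rx": 0, "ry": 0, "rz": 0},
  {"x": 0, "y": 0, "z": 0, "rx": 0, "ry": 0, "rz": 0},
  {"x": 0, "y": 0, "z": 0, "rx": 0, "ry": 0, "rz": 0},
])

```text
time_s: 18.4
ee_pos: [618.9, 3.1, 126.9]
ee_rot: [180.0, -0.0, -0.1]
force: [-0.0, -0.1, -2.5]
gripper_width: 52.1
gripper_force: 24.9
```

Request:
move_arm([
  {"x": 0, "y": -2, "z": 4, "rx": 0, "ry": 0, "rz": 0},
  {"x": 0, "y": 0, "z": 12, "rx": 0, "ry": 0, "rz": 0},
  {"x": 0, "y": 0, "z": 18, "rx": 0, "ry": 0, "rz": 0},
  {"x": 0, "y": 0, "z": 18, "rx": 0, "ry": 0, "rz": 0},
  {"x": 0, "y": 0, "z": 11, "rx": 0, "ry": 0, "rz": 0},
  {"x": 0, "y": 0, "z": 6, "rx": 0, "ry": 0, "rz": 0},
  {"x": 0, "y": 0, "z": 3, "rx": 0, "ry": 0, "rz": 0},
  {"x": 0, "y": 0, "z": 1, "rx": 0, "ry": 0, "rz": 0},
  {"x": 0, "y": 0, "z": 0, "rx": 0, "ry": 0, "rz": 0},
  {"x": 0, "y": 0, "z": 0, "rx": 0, "ry": 0, "rz": 0},
])

```text
time_s: 19.4
ee_pos: [619.4, 5.9, 54.6]
ee_rot: [180.0, -0.1, -0.0]
force: [-0.0, -1.7, -2.1]
gripper_width: 51.7
gripper_force: 24.9
```

```bash
python3 - <<'E'
from h import *
f=grab_frame("wrist"); save(f,"w3.png"); W=cloud(f); print(state()["ee_pos"])
P=crop(W,(618.7,5.3),50,8,16); d=np.hypot(P[:,0]-618.7,P[:,1]-5.3); P=P[d>33]; print(len(P), least_squares(lambda q:np.hypot(*(P[:,:2]-q).T)-39.5,(619,5),loss="soft_l1").x)
E
```

```text
[619.28481343   5.89565109  54.60742859]
829 [619.08007498   5.35244503]
```

View pics/w3.png

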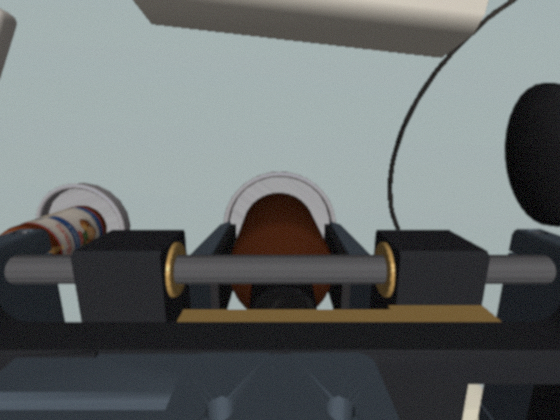

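Request:
move_arm([
  {"x": 0, "y": 0, "z": 1, "rx": 0, "ry": 0, "rz": 0},
  {"x": 0, "y": 0, "z": 0.5, "rx": 0, "ry": 0, "rz": 0},
  {"x": 0, "y": 0, "z": 0, "rx": 0, "ry": 0, "rz": 0},
  {"x": 0, "y": 0, "z": 0, "rx": 0, "ry": 0, "rz": 0},
  {"x": 0, "y": 0, "z": 0, "rx": 0, "ry": 0, "rz": 0},
])

```text
time_s: 19.95
ee_pos: [618.9, 5.9, 52.4]
ee_rot: [180.0, -0.0, -0.0]
force: [-0.2, -0.3, -2.3]
gripper_width: 51.6
gripper_force: 24.9
```

The medium bottle is centred over its dish, at (280,220). The small bottle still stands, at (80,220). Final lowering.

Request:
move_arm([
  {"x": 0, "y": 0, "z": 0.5, "rx": 0, "ry": 0, "rz": 0},
  {"x": 0, "y": 0, "z": 0.5, "rx": 0, "ry": 0, "rz": 0},
  {"x": 0, "y": 0, "z": 0.5, "rx": 0, "ry": 0, "rz": 0},
  {"x": 0, "y": 0, "z": 0, "rx": 0, "ry": 0, "rz": 0},
  {"x": 0, "y": 0, "z": 0, "rx": 0, "ry": 0, "rz": 0},
])

```text
time_s: 20.45
ee_pos: [618.9, 5.9, 50.9]
ee_rot: [180.0, -0.0, -0.0]
force: [-0.3, -0.1, -3.1]
gripper_width: 51.2
gripper_force: 24.9
```

Request:
move_arm([
  {"x": 0, "y": 0, "z": 0.5, "rx": 0, "ry": 0, "rz": 0},
  {"x": 0, "y": 0, "z": 0, "rx": 0, "ry": 0, "rz": 0},
  {"x": 0, "y": 0, "z": 0, "rx": 0, "ry": 0, "rz": 0},
  {"x": 0, "y": 0, "z": 0, "rx": 0, "ry": 0, "rz": 0},
])

```text
time_s: 20.85
ee_pos: [618.9, 5.9, 50.4]
ee_rot: [180.0, -0.0, -0.0]
force: [0.4, -0.0, -2.8]
gripper_width: 51.5
gripper_force: 24.9
```

Request:
move_arm([
  {"x": 0, "y": 0, "z": 0.5, "rx": 0, "ry": 0, "rz": 0},
  {"x": 0, "y": 0, "z": 0, "rx": 0, "ry": 0, "rz": 0},
  {"x": 0, "y": 0, "z": 0, "rx": 0, "ry": 0, "rz": 0},
  {"x": 0, "y": 0, "z": 0, "rx": 0, "ry": 0, "rz": 0},
])

```text
time_s: 21.25
ee_pos: [618.9, 5.9, 50.0]
ee_rot: [180.0, -0.0, -0.0]
force: [-1.0, 0.1, -2.0]
gripper_width: 51.3
gripper_force: 24.9
```

Request:
move_arm([
  {"x": 0, "y": 0, "z": 0.5, "rx": 0, "ry": 0, "rz": 0},
  {"x": 0, "y": 0, "z": 0, "rx": 0, "ry": 0, "rz": 0},
  {"x": 0, "y": 0, "z": 0, "rx": 0, "ry": 0, "rz": 0},
  {"x": 0, "y": 0, "z": 0, "rx": 0, "ry": 0, "rz": 0},
])

```text
time_s: 21.65
ee_pos: [619.1, 5.9, 49.9]
ee_rot: [180.0, -0.0, -0.0]
force: [-1.0, 0.4, 2.0]
gripper_width: 51.1
gripper_force: 24.9
```

Request:
move_arm([
  {"x": 0, "y": 0, "z": 0.3, "rx": 0, "ry": 0, "rz": 0},
  {"x": 0, "y": 0, "z": 0, "rx": 0, "ry": 0, "rz": 0},
  {"x": 0, "y": 0, "z": 0, "rx": 0, "ry": 0, "rz": 0},
  {"x": 0, "y": 0, "z": 0, "rx": 0, "ry": 0, "rz": 0},
])

```text
time_s: 22.05
ee_pos: [619.2, 5.9, 49.8]
ee_rot: [180.0, -0.1, -0.0]
force: [-1.7, -0.0, 5.4]
gripper_width: 51.4
gripper_force: 24.9
```

Request:
move_arm([
  {"x": 0, "y": 0, "z": 0, "rx": 0, "ry": 0, "rz": 0},
  {"x": 0, "y": 0, "z": 0, "rx": 0, "ry": 0, "rz": 0},
  {"x": 0, "y": 0, "z": 0, "rx": 0, "ry": 0, "rz": 0},
  {"x": 0, "y": 0, "z": 0, "rx": 0, "ry": 0, "rz": 0},
  {"x": 0, "y": 0, "z": 0, "rx": 0, "ry": 0, "rz": 0},
  {"x": 0, "y": 0, "z": 0, "rx": 0, "ry": 0, "rz": 0},
], grip=1)

```text
time_s: 22.65
ee_pos: [618.8, 5.9, 49.0]
ee_rot: [180.0, 0.0, -0.0]
force: [0.3, 0.5, -0.4]
gripper_width: 91.0
gripper_force: 0.0
```

Request:
move_arm([
  {"x": 0, "y": 0, "z": -6, "rx": 0, "ry": 0, "rz": 0},
  {"x": 0, "y": 0, "z": -15, "rx": 0, "ry": 0, "rz": 0},
  {"x": 0, "y": 0, "z": -30, "rx": 0, "ry": 0, "rz": 0},
  {"x": 0, "y": 0, "z": -35, "rx": 0, "ry": 0, "rz": 0},
  {"x": 0, "y": 0, "z": -35, "rx": 0, "ry": 0, "rz": 0},
  {"x": 0, "y": 0, "z": -20, "rx": 0, "ry": 0, "rz": 0},
  {"x": -6, "y": -5, "z": -10, "rx": 0, "ry": 0, "rz": 0},
  {"x": -15, "y": -12, "z": 0, "rx": 0, "ry": 0, "rz": 0},
  {"x": -25, "y": -21, "z": 0, "rx": 0, "ry": 0, "rz": 0},
  {"x": -30, "y": -26, "z": 0, "rx": 0, "ry": 0, "rz": 0},
])

```text
time_s: 23.65
ee_pos: [541.6, 70.2, 199.3]
ee_rot: [180.0, 0.1, -0.1]
force: [-0.7, 0.7, 0.7]
gripper_width: 91.4
gripper_force: 0.0
```

Request:
move_arm([
  {"x": -30, "y": -26, "z": 0, "rx": 0, "ry": 0, "rz": 0},
  {"x": -25, "y": -21, "z": 0, "rx": 0, "ry": 0, "rz": 0},
  {"x": -15, "y": -13, "z": 0, "rx": 0, "ry": 0, "rz": 0},
  {"x": -9, "y": -9, "z": 0, "rx": 0, "ry": 0, "rz": 0},
  {"x": 0, "y": 0, "z": 0, "rx": 0, "ry": 0, "rz": 0},
  {"x": 0, "y": 0, "z": 0, "rx": 0, "ry": 0, "rz": 0},
  {"x": 0, "y": 0, "z": 0, "rx": 0, "ry": 0, "rz": 0},
])

```text
time_s: 24.35
ee_pos: [464.7, 138.4, 200.0]
ee_rot: [180.0, -0.0, -0.1]
force: [0.0, 0.6, 0.8]
gripper_width: 91.5
gripper_force: 0.0
```

```bash
python3 - <<'E'
from h import *
print(state()["ee_pos"])
f=grab_frame("top"); W=cloud(f)
P=crop(W,(619,5),25,103,140); print("med cap",P.mean(0) if len(P) else 0, P[:,2].max() if len(P) else 0)
W=cloud(grab_frame("wrist"))
P=crop(W,(464,138),30,130,150); print("l cap",len(P),(P.min(0)+P.max(0))/2 if len(P) else 0)
P=crop(W,(464,138),45,8,94); print("l body",len(P),least_squares(lambda q:np.hypot(*(P[:,:2]-q).T)-31,(464,138),loss="soft_l1").x)
P=crop(W,(619,5),40,8,76); print("m body",len(P),least_squares(lambda q:np.hypot(*(P[:,:2]-q).T)-26,(619,5),loss="soft_l1").x)
E
```

```text
[464.65599568 138.43133856 199.98477667]
med cap [617.67634757   6.60863385 117.02274506] 123.57887889721063
l cap 1251 [463.78803348 138.59110505 138.09924431]
l body 382 [463.42384627 138.78518883]
m body 1823 [618.94470475   6.32142542]
```

Request:
move_arm([
  {"x": -1, "y": 0, "z": 8, "rx": 0, "ry": 0, "rz": 0},
  {"x": 0, "y": 0, "z": 22, "rx": 0, "ry": 0, "rz": 0},
  {"x": 0, "y": 0, "z": 30, "rx": 0, "ry": 0, "rz": 0},
  {"x": 0, "y": 0, "z": 28, "rx": 0, "ry": 0, "rz": 0},
  {"x": 0, "y": 0, "z": 20, "rx": 0, "ry": 0, "rz": 0},
  {"x": 0, "y": 0, "z": 12, "rx": 0, "ry": 0, "rz": 0},
  {"x": 0, "y": 0, "z": 7, "rx": 0, "ry": 0, "rz": 0},
  {"x": 0, "y": 0, "z": 3, "rx": 0, "ry": 0, "rz": 0},
  {"x": 0, "y": 0, "z": 0, "rx": 0, "ry": 0, "rz": 0},
  {"x": 0, "y": 0, "z": 0, "rx": 0, "ry": 0, "rz": 0},
])

```text
time_s: 25.45
ee_pos: [463.4, 139.0, 70.6]
ee_rot: [-180.0, -0.1, -0.0]
force: [0.4, 0.6, -0.3]
gripper_width: 91.4
gripper_force: 0.0
```

Request:
move_arm([
  {"x": 0, "y": 0, "z": 0, "rx": 0, "ry": 0, "rz": 0},
  {"x": 0, "y": 0, "z": 0, "rx": 0, "ry": 0, "rz": 0},
  {"x": 0, "y": 0, "z": 0, "rx": 0, "ry": 0, "rz": 0},
  {"x": 0, "y": 0, "z": 0, "rx": 0, "ry": 0, "rz": 0},
  {"x": 0, "y": 0, "z": 0, "rx": 0, "ry": 0, "rz": 0},
  {"x": 0, "y": 0, "z": 0, "rx": 0, "ry": 0, "rz": 0},
  {"x": 0, "y": 0, "z": 0, "rx": 0, "ry": 0, "rz": 0},
  {"x": 0, "y": 0, "z": 0, "rx": 0, "ry": 0, "rz": 0},
], grip=0, squeeze=32)

```text
time_s: 26.25
ee_pos: [463.1, 139.0, 70.3]
ee_rot: [-180.0, -0.0, -0.0]
force: [-0.7, 0.6, 3.7]
gripper_width: 60.9
gripper_force: 32.0
```

Request:
move_arm([
  {"x": 0, "y": 0, "z": -4, "rx": 0, "ry": 0, "rz": 0},
  {"x": 0, "y": 0, "z": -10, "rx": 0, "ry": 0, "rz": 0},
  {"x": 0, "y": 0, "z": -16, "rx": 0, "ry": 0, "rz": 0},
  {"x": 0, "y": 0, "z": -14, "rx": 0, "ry": 0, "rz": 0},
  {"x": 0, "y": 0, "z": -6, "rx": 0, "ry": 0, "rz": 0},
  {"x": 0, "y": -4, "z": 0, "rx": 0, "ry": 0, "rz": 0},
  {"x": 0, "y": -10, "z": 0, "rx": 0, "ry": 0, "rz": 0},
  {"x": 1, "y": -18, "z": 0, "rx": 0, "ry": 0, "rz": 0},
  {"x": 1, "y": -24, "z": 0, "rx": 0, "ry": 0, "rz": 0},
  {"x": 1, "y": -25, "z": 0, "rx": 0, "ry": 0, "rz": 0},
])

```text
time_s: 27.25
ee_pos: [465.3, 221.0, 119.2]
ee_rot: [180.0, 0.1, -0.0]
force: [0.3, 0.5, -2.9]
gripper_width: 61.0
gripper_force: 32.0
```

Request:
move_arm([
  {"x": 1, "y": -25, "z": 0, "rx": 0, "ry": 0, "rz": 0},
  {"x": 0, "y": -20, "z": 0, "rx": 0, "ry": 0, "rz": 0},
  {"x": 0, "y": -15, "z": 0, "rx": 0, "ry": 0, "rz": 0},
  {"x": 0, "y": -9, "z": 0, "rx": 0, "ry": 0, "rz": 0},
  {"x": 0, "y": -4, "z": 0, "rx": 0, "ry": 0, "rz": 0},
  {"x": 0, "y": 0, "z": 0, "rx": 0, "ry": 0, "rz": 0},
  {"x": 0, "y": 0, "z": 0, "rx": 0, "ry": 0, "rz": 0},
  {"x": 0, "y": 0, "z": 0, "rx": 0, "ry": 0, "rz": 0},
])

```text
time_s: 28.05
ee_pos: [466.9, 292.2, 120.1]
ee_rot: [180.0, 0.0, -0.1]
force: [0.4, -0.8, -2.9]
gripper_width: 60.9
gripper_force: 32.0
```

Request:
move_arm([
  {"x": 0, "y": 0, "z": 4, "rx": 0, "ry": 0, "rz": 0},
  {"x": 0, "y": 0, "z": 10, "rx": 0, "ry": 0, "rz": 0},
  {"x": 0, "y": 0, "z": 13, "rx": 0, "ry": 0, "rz": 0},
  {"x": 0, "y": 0, "z": 8, "rx": 0, "ry": 0, "rz": 0},
  {"x": 0, "y": 0, "z": 5, "rx": 0, "ry": 0, "rz": 0},
  {"x": 0, "y": 0, "z": 2, "rx": 0, "ry": 0, "rz": 0},
  {"x": 0, "y": 0, "z": 1, "rx": 0, "ry": 0, "rz": 0},
  {"x": 0, "y": 0, "z": 0, "rx": 0, "ry": 0, "rz": 0},
  {"x": 0, "y": 0, "z": 0, "rx": 0, "ry": 0, "rz": 0},
])

```text
time_s: 28.95
ee_pos: [467.2, 293.1, 77.5]
ee_rot: [-180.0, -0.0, -0.0]
force: [-0.4, 0.5, -3.5]
gripper_width: 60.7
gripper_force: 32.0
```

```bash
python3 - <<'E'
from h import *
f=grab_frame("wrist"); save(f,"w4.png"); W=cloud(f); print(state()["ee_pos"])
P=crop(W,(467,292.5),58,8,16); d=np.hypot(P[:,0]-467,P[:,1]-292.5); P=P[d>39]; print(len(P), least_squares(lambda q:np.hypot(*(P[:,:2]-q).T)-47.5,(467,292),loss="soft_l1").x)
E
```

```text
[467.19144987 293.06135992  77.52395402]
936 [467.4061869  293.62242051]
```

View pics/w4.png

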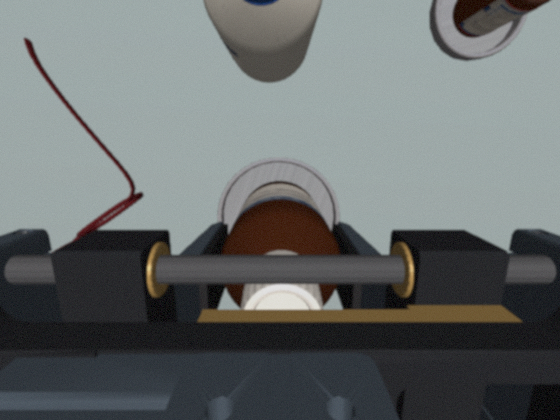

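Request:
move_arm([
  {"x": 0, "y": 0, "z": 0.5, "rx": 0, "ry": 0, "rz": 0},
  {"x": 0, "y": 0, "z": 0.5, "rx": 0, "ry": 0, "rz": 0},
  {"x": 0, "y": 0, "z": 0.5, "rx": 0, "ry": 0, "rz": 0},
  {"x": 0, "y": 0, "z": 0, "rx": 0, "ry": 0, "rz": 0},
  {"x": 0, "y": 0, "z": 0, "rx": 0, "ry": 0, "rz": 0},
  {"x": 0, "y": 0, "z": 0, "rx": 0, "ry": 0, "rz": 0},
])

```text
time_s: 29.6
ee_pos: [466.9, 292.9, 75.6]
ee_rot: [180.0, -0.0, -0.0]
force: [-0.4, 0.7, -2.3]
gripper_width: 60.8
gripper_force: 32.0
```

The large bottle is centred over its dish, at (280,220). The glasses at (110,200) and the white bottle are clear of it. Final lowering.

Request:
move_arm([
  {"x": 0, "y": 0, "z": 0.5, "rx": 0, "ry": 0, "rz": 0},
  {"x": 0, "y": 0, "z": 0.5, "rx": 0, "ry": 0, "rz": 0},
  {"x": 0, "y": 0, "z": 0.5, "rx": 0, "ry": 0, "rz": 0},
  {"x": 0, "y": 0, "z": 0, "rx": 0, "ry": 0, "rz": 0},
  {"x": 0, "y": 0, "z": 0, "rx": 0, "ry": 0, "rz": 0},
])

```text
time_s: 30.1
ee_pos: [466.9, 292.9, 74.1]
ee_rot: [180.0, 0.0, -0.0]
force: [0.2, 0.5, -2.5]
gripper_width: 60.9
gripper_force: 32.0
```

Request:
move_arm([
  {"x": 0, "y": 0, "z": 0.5, "rx": 0, "ry": 0, "rz": 0},
  {"x": 0, "y": 0, "z": 0, "rx": 0, "ry": 0, "rz": 0},
  {"x": 0, "y": 0, "z": 0, "rx": 0, "ry": 0, "rz": 0},
  {"x": 0, "y": 0, "z": 0, "rx": 0, "ry": 0, "rz": 0},
])

```text
time_s: 30.5
ee_pos: [467.0, 292.9, 73.6]
ee_rot: [180.0, -0.0, -0.0]
force: [0.3, -0.1, -3.2]
gripper_width: 60.9
gripper_force: 32.0
```

Request:
move_arm([
  {"x": 0, "y": 0, "z": 0.5, "rx": 0, "ry": 0, "rz": 0},
  {"x": 0, "y": 0, "z": 0, "rx": 0, "ry": 0, "rz": 0},
  {"x": 0, "y": 0, "z": 0, "rx": 0, "ry": 0, "rz": 0},
  {"x": 0, "y": 0, "z": 0, "rx": 0, "ry": 0, "rz": 0},
])

```text
time_s: 30.9
ee_pos: [467.0, 293.0, 73.4]
ee_rot: [-180.0, -0.0, -0.0]
force: [-0.7, -0.8, -0.0]
gripper_width: 60.8
gripper_force: 32.0
```

Request:
move_arm([
  {"x": 0, "y": 0, "z": 0.4, "rx": 0, "ry": 0, "rz": 0},
  {"x": 0, "y": 0, "z": 0, "rx": 0, "ry": 0, "rz": 0},
  {"x": 0, "y": 0, "z": 0, "rx": 0, "ry": 0, "rz": 0},
  {"x": 0, "y": 0, "z": 0, "rx": 0, "ry": 0, "rz": 0},
])

```text
time_s: 31.3
ee_pos: [467.1, 293.0, 73.3]
ee_rot: [-180.0, -0.0, -0.0]
force: [-2.1, -1.3, 6.0]
gripper_width: 61.2
gripper_force: 32.0
```

Request:
move_arm([
  {"x": 0, "y": 0, "z": 0, "rx": 0, "ry": 0, "rz": 0},
  {"x": 0, "y": 0, "z": 0, "rx": 0, "ry": 0, "rz": 0},
  {"x": 0, "y": 0, "z": 0, "rx": 0, "ry": 0, "rz": 0},
  {"x": 0, "y": 0, "z": 0, "rx": 0, "ry": 0, "rz": 0},
  {"x": 0, "y": 0, "z": 0, "rx": 0, "ry": 0, "rz": 0},
  {"x": 0, "y": 0, "z": 0, "rx": 0, "ry": 0, "rz": 0},
], grip=1)

```text
time_s: 31.9
ee_pos: [466.9, 292.9, 72.6]
ee_rot: [180.0, 0.0, -0.0]
force: [0.0, -0.2, 0.6]
gripper_width: 91.2
gripper_force: 0.0
```

Request:
move_arm([
  {"x": 0, "y": 0, "z": -6, "rx": 0, "ry": 0, "rz": 0},
  {"x": 0, "y": 0, "z": -15, "rx": 0, "ry": 0, "rz": 0},
  {"x": 0, "y": 0, "z": -25, "rx": 0, "ry": 0, "rz": 0},
  {"x": 0, "y": 0, "z": -30, "rx": 0, "ry": 0, "rz": 0},
  {"x": 0, "y": 0, "z": -30, "rx": 0, "ry": 0, "rz": 0},
  {"x": 0, "y": 0, "z": -30, "rx": 0, "ry": 0, "rz": 0},
  {"x": 0, "y": 0, "z": -15, "rx": 0, "ry": 0, "rz": 0},
  {"x": 0, "y": 10, "z": 0, "rx": 0, "ry": 0, "rz": 0},
  {"x": -10, "y": 25, "z": 0, "rx": 0, "ry": 0, "rz": 0},
  {"x": -20, "y": 40, "z": 0, "rx": 0, "ry": 0, "rz": 0},
])

```text
time_s: 32.9
ee_pos: [436.9, 217.4, 222.4]
ee_rot: [180.0, 0.0, 0.1]
force: [-0.2, -1.0, -0.3]
gripper_width: 91.1
gripper_force: 0.0
```

Request:
move_arm([
  {"x": -20, "y": 35, "z": 0, "rx": 0, "ry": 0, "rz": 0},
  {"x": -20, "y": 35, "z": 0, "rx": 0, "ry": 0, "rz": 0},
  {"x": -10, "y": 25, "z": 0, "rx": 0, "ry": 0, "rz": 0},
  {"x": -5, "y": 10, "z": 0, "rx": 0, "ry": 0, "rz": 0},
  {"x": 0, "y": 0, "z": 0, "rx": 0, "ry": 0, "rz": 0},
  {"x": 0, "y": 0, "z": 0, "rx": 0, "ry": 0, "rz": 0},
])

```text
time_s: 33.5
ee_pos: [382.4, 113.4, 223.5]
ee_rot: [-180.0, -0.0, -0.0]
force: [-0.0, 0.3, -0.2]
gripper_width: 91.0
gripper_force: 0.0
```

```bash
python3 - <<'E'
from h import *
print(state()["ee_pos"])
f=grab_frame("top"); W=cloud(f); cv2.imwrite("pics/t5.png",cv2.resize(f["img"][150:290,120:430,::-1],(775,350)))
for n,c,z in (("s",(619,153),90),("m",(619,5),105),("l",(467,293),130)):
    P=crop(W,c,30,z,170); print(n,len(P),P.mean(0).round(1) if len(P) else 0)
E
```

```text
[382.35226478 113.35647393 223.54068382]
s 30 [617.4 152.2  99.4]
m 120 [618.    6.4 117.7]
l 157 [469.6 291.2 145. ]
```

View pics/t5.png

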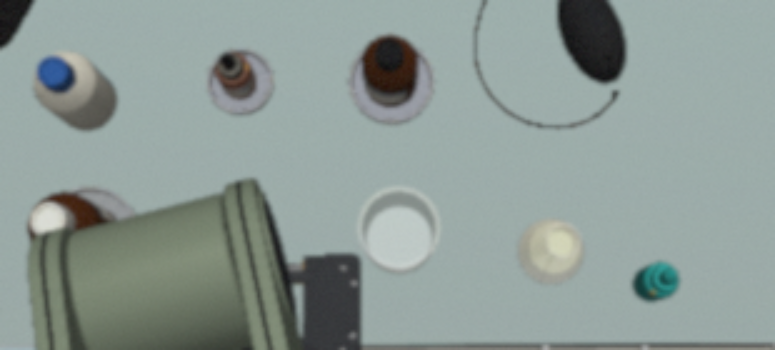

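The small bottle at (240,75), the medium at (390,70) and the large at (70,220) all stand upright in their dishes. The cap positions agree with this. The white bottle, flask, beaker and turquoise bottle have not moved.

```bash
python3 -c "
from workcell import *
print(job_done())"
```

```text
the job is handed in; nothing more can be done
None
```

All three brown bottles stand upright in their matching dishes, nothing else was moved, and the job was handed in at about 34 s.

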